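Twist-lock a sensor module into a luminaire

TASK

Fit the grey sensor module with the two lugs into the round twist-lock socket on top of the aluminium luminaire: line its lugs up with the socket's slots, push it gently down against the spring and turn it clockwise until it locks, then let go so that it stays held down, upright, in the socket. Never force it, and do not disturb the other things on the bench.

Things in the scene. Friction and masses are not known exactly. Their poses are not given: they have to be found in the camera images.
- module: grey plastic sensor module, loose, upright on the bench, 0.12 to 0.2 kg. Origin: centre of its foot's underside, z up its axis. Round foot of 41 mm diameter (lowest 8 mm taper to 31 mm); round shoulder of 62 mm diameter from 26 to 31 mm up; grip block on top. It looks the same after half a turn.
- module_grip (a point): centre of the module's grip block, 49 mm above the foot's underside, axes as the module's. The block is 56 mm long along x, 34 mm wide along y (two flat sides to grip) and spans 31 to 67 mm above the underside; a small black dome on top adds 8 mm.
- module_lug (a point): outer end of the module's +x lug. Two opposite square lugs stick out of the foot along +x and -x, under the ends of the grip block: to 25.5 mm from the axis, 8.4 mm wide, from 9 to 15 mm above the underside. This point is 12 mm above the underside.
- luminaire: aluminium street-light housing, fixed to the bench, 268 mm long along its x, 112 mm wide along y, top 46 mm above the bench. Origin: centre of its underside, z up. The black socket stands on its middle, 28 mm high, 74 mm across. Contact forces on it adding up to over 60 N (all lugs and stops counted; a twist of about 0.8 N m against a stop) spoil it.
- socket_mouth (a point): centre of the socket's rim plane, 74 mm above the bench, axes as the luminaire's. Bore 43 mm wide with two opposite slots, 28 degrees wide, out to 27.8 mm from the axis; lugs enter within 3 degrees. The slots are turned from the luminaire's x, counter-clockwise from above, by an unmeasured 8 to 55 degrees (stiff). See them from above, or rest lugs lightly on the rim (foot 9 mm below it), turn.
- socket_seat (a point): on the socket's axis 20 mm below the rim: where the foot's underside is when locked. A sprung plate meets the foot 9.5 mm below the rim, pushing up 4 N, plus 0.5 N per mm. Lugs pass under the ledge with the foot 23 to 26 mm below the rim (hard stop at 26, shoulder on rim).
- socket_floor (a point): on the socket's axis at its floor, 28 mm below the rim. Pushed down, the module turns clockwise seen from above 46 degrees from slot to pocket; a hard stop comes about 4 degrees later; the other way is blocked. Let up there, the spring lifts the lugs 3 mm into pockets and locks it (foot 20 mm below rim). Unlocked, it springs up to 9 mm below the rim or stays under the ledge at 23 mm.
- blank_cap: bystander: round grey blanking cap without lugs, 56 mm across, 28 mm high, loose; origin under its centre
- gland: bystander: brass cable gland standing upright, 42 mm across, 25 mm high, loose; origin under its centre
- tape: bystander: roll of black tape, 96 mm across, 22 mm high, loose; origin under its centre
- screwdriver: bystander: yellow-handled screwdriver, lying loose; origin under its middle
- multimeter: bystander: red multimeter, 90 x 190 x 55 mm, lying loose; origin under its centre
- drill: bystander: red hand drill lying on its side, 280 mm long and 75 mm high, loose; origin under the back of its motor housing, x along the spindle
- pliers: bystander: red-handled pliers lying loose, 180 mm long along x, 14 mm high
Things that resemble listed ones, but are neither listed nor needed, are in the scene too. What is shaped like the module but blue or yellow is not meant.

How it is judged (in metres and radians):
On the way:
1. the module is in the socket with its lugs down the slots, pushed against the spring (horizontal distance between module and socket_mouth below 0.004 m and z of module in the frame of socket_mouth below -0.0215 m), for 0.1 s.
At the end, for the whole second after the job is handed in: The module is released and at rest in the socket, its axis within 4 mm of the socket's and within 0.1 rad of upright, held down by its lugs in the pockets: the foot's underside 18.2 to 21.7 mm below the rim (horizontal distance between module and socket_mouth below 0.004 m and z of module in the frame of socket_mouth between -0.0217 and -0.0182 m and angle between module's own z axis and vertical below 0.1 rad and linear speed of module below 0.01 m/s); the robot touches nothing.
It fails at once if contact forces on the luminaire and its socket add up to more than 60 N (contact force between luminaire and anything else above 60 N).
It fails at once if a bystander on the bench moved more than 25 mm (distance of any of blank_cap, gland, tape, screwdriver, multimeter, drill, pliers from where it was at the start of the episode above 0.025 m).
It also fails if it takes over 72 s, if anything falls off the work surface, if the arm or the gripper's body presses on something with over 40 N, if the wrist force passes 120 N, or if a joint passes its speed limit or range.

ROBOT

A 6-joint arm with a two-finger parallel gripper is mounted at the origin on the work surface. World frame = base frame: x ahead of the robot, y to its left, z up, the work surface at z = 0. Lengths are in m, angles in degrees, forces in N, time in s.
With the tool pointing down it reaches from about 0.325 to 0.85 m from the base axis. Payload 15.5 kg.
Tool frame: the origin (TCP) lies midway between the tips of the shut fingers; the grasp point (between the pads) lies 19 mm behind it; z points along the fingers, y is the line along which they close (so a half turn about z gives the same grasp; the last joint's range is limited). The gripper opens to 91 mm and grips with 3 to 60 N. Pads are 32 mm wide; open, the fingers measure 118 mm over their backs; the gripper's body (76 mm by 178 mm) begins 60 mm behind the grasp point.
Start: joints at [71.82, 28.281, 77.091, -0, 74.628, -5.472], TCP at [0.137, 0.61, 0.214] pointing down, gripper open.
Joint ranges: [-166.48, 166.48], [-47.26, 123.95], [12.59, 153.08], [-70.14, 250.14], [6.76, 159.57], [-176.63, 176.63]. Speed limits (degrees/s): [108.29, 108.29, 147.25, 172.46, 172.46, 172.46].

INTERFACE

Orientations are given as a 3x3 rotation matrix whose columns are the frame's x, y, z axes.
In Python, from bench import ctrl gives the robot as it stands. The module is installed in compiled form; this text tells all that it offers. Calls block until the motion is done:
- ctrl.goto(position, orientation): joint-space move of the TCP to a pose.
- ctrl.move_l(position, vel=0.15, ori=None, contact_N=None): straight line of the TCP; ori=None keeps the orientation; vel is the mean speed in m/s. With contact_N (N) it stops when the force on the tool has changed by that much, and returns True; else False.
- ctrl.movej(angles): joint-space move.
- ctrl.command_gripper(opening): opening from 0.0 (shut) to 1.0 (fully open); the grip force is fixed at half the most; returns when the fingers have stopped.
- ctrl.sleep(seconds).
- ctrl.ik(position, orientation): joint angles nearest the present ones, or None.
- ctrl.read_camera(name): name is "scene" or "top" or "wrist"; returns the picture (420x560x3 uint8, blue, green, red); there is no depth.
- ctrl.camera_params(name): a dict with "fx", "fy", "cx", "cy" (pixels), "pose" (4x4, takes a point from camera to world coordinates); the wrist camera has in their place "T_tool_cam" (4x4, takes a point from camera to tool coordinates, whose origin is the TCP and whose axes are the flange's). Camera axes: x right, y up, looking along -z (the intrinsics and any distortion apply to the point x, -y, -z); pixel columns grow to the right and rows downward; lengths in m; the calibration is good to about 2 mm. A picture is of the moment at which its call begins: read the wrist's pose just before it. camera_params takes no time and is no camera call.
A pose or a line that the arm cannot do raises ctrl.MotionError and nothing moves.
- ctrl.sign_off(): hands the job in; it is judged then, once.
Readings, each from a call of its own:
- ctrl.current_t(): time.
- ctrl.current_q(): joint angles.
- ctrl.current_dq(): joint speeds.
- ctrl.current_effort(): joint torques, N m.
- ctrl.current_tool_pos(): TCP position.
- ctrl.current_eef_rot(): TCP orientation.
- ctrl.current_contact_force(): force on the tool from outside, world axes, zero at the start.
- ctrl.current_wrist_torque(): the same for the moment, N m.
- ctrl.current_grip_width(): opening from 0.0 (shut) to 1.0 (fully open).
- ctrl.current_grasp_force(): force on a finger pad.
Only numpy, scipy, OpenCV 4.12 (cv2) and the standard library are available. Lean on these libraries where they do the work, as an engineer would, in place of code of your own. Each camera call takes 0.05 s, during which the arm holds its last target. There are 200 camera calls.

## Working session

There is one attempt and no reset: what is moved stays moved. The work goes in short steps, each a Python script; the robot and the scene stay as the last script left them, time stands still between calls to the robot, and variables do not carry over. Pictures are saved under pics/ and viewed, at most 10 in all, crops included, and the job is handed in when it is done.

```bash
mkdir -p pics; ls; python3 - <<'E'
from bench import ctrl
import cv2,numpy as np
np.set_printoptions(precision=4,suppress=True)
for n in ["scene","top","wrist"]:
    im=ctrl.read_camera(n); cv2.imwrite(f"pics/{n}0.png",im)
    p=ctrl.camera_params(n); print(n,p)
print(ctrl.current_t(),ctrl.current_tool_pos(),ctrl.current_eef_rot())
E
```

```text
pics
scene {'fx': 481.01830722242084, 'fy': 481.01830722242084, 'cx': 276.43843375069935, 'cy': 206.90612999255646, 'pose': array([[ 0.7837, -0.4392,  0.4393,  1.2592],
       [ 0.6212,  0.5606, -0.5476, -0.8354],
       [-0.0058,  0.702 ,  0.7121,  1.1799],
       [ 0.    ,  0.    ,  0.    ,  1.    ]])}
top {'fx': 451.5229107670681, 'fy': 451.5229107670681, 'cx': 281.3953648386488, 'cy': 211.40203472320036, 'pose': array([[-0.022 ,  0.994 , -0.1069,  0.4727],
       [-0.9998, -0.022 ,  0.0011,  0.0131],
       [-0.0013,  0.1069,  0.9943,  1.2304],
       [ 0.    ,  0.    ,  0.    ,  1.    ]])}
wrist {'fx': 343.9071438357354, 'fy': 343.9071438357354, 'cx': 275.6240252187121, 'cy': 213.84066212173454, 'T_tool_cam': array([[-0.0002,  0.9582,  0.286 ,  0.0833],
       [ 1.    , -0.0001,  0.0009, -0.001 ],
       [ 0.0009,  0.286 , -0.9582, -0.1708],
       [ 0.    ,  0.    ,  0.    ,  1.    ]])}
0.15 [0.1374 0.6094 0.2135] [[-0.9755  0.22   -0.0003]
 [ 0.22    0.9755 -0.0009]
 [ 0.0001 -0.0009 -1.    ]]
```

View pics/top0.png

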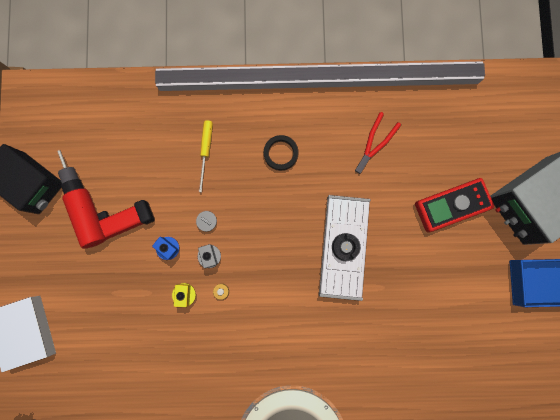

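View pics/scene0.png

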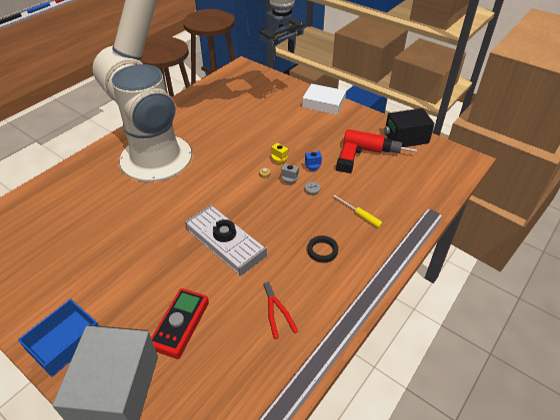

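The top view shows three module-shaped things: grey at (208,256), blue at (166,248) and yellow at (183,296). The grey one fits, because it has the block, the dome and the right colour; the grey disc at (206,221) is the lugless cap and the gland is at (221,292). The luminaire is at (346,248), with its socket in the middle. Next I'll take close wrist views of both.

```bash
cat > h.py <<'E'
from bench import ctrl
import cv2,numpy as np
np.set_printoptions(precision=4,suppress=True)
def cam(n):
    p=ctrl.camera_params(n)
    if n!="wrist": return p,p["pose"]
    T=np.eye(4);T[:3,:3]=ctrl.current_eef_rot();T[:3,3]=ctrl.current_tool_pos()
    return p,T@p["T_tool_cam"]
def pt(P,uv,z):
    p,T=P
    uv=np.atleast_2d(np.asarray(uv,float))
    d=np.c_[(uv[:,0]-p["cx"])/p["fx"],-(uv[:,1]-p["cy"])/p["fy"],-np.ones(len(uv))]@T[:3,:3].T
    return T[:3,3]+d*((z-T[2,3])/d[:,2])[:,None]
def px(P,X):
    p,T=P
    c=(np.atleast_2d(X)-T[:3,3])@T[:3,:3]
    return np.c_[p["cx"]-p["fx"]*c[:,0]/c[:,2],p["cy"]+p["fy"]*c[:,1]/c[:,2]]
def R(a):  # tool down; tool x at angle a (deg) in world
    a=np.radians(a);c,s=np.cos(a),np.sin(a)
    return np.array([[c,s,0],[s,-c,0],[0,0,-1.]])
E
python3 - <<'E'
from h import *
P=cam("top")
m=pt(P,(208,256),.067)[0];s=pt(P,(346,248),.074)[0];print("mod",m,"sock",s)
for n,uv in dict(blue=(166,248),yel=(183,296),cap=(206,221),gland=(221,292)).items(): print(n,pt(P,uv,.03)[0])
cur=np.degrees(np.arctan2(*ctrl.current_eef_rot()[[1,0],0]));print("tool x ang",cur)
for n,X,h in(("mod",m,.24),("sock",s,.22)):
    X=X.copy();X[2]=h
    for a in (180,150,210,120,90):
        q=ctrl.ik(X,R(a))
        if q is not None: break
    print(a,q); ctrl.goto(X,R(a)); ctrl.sleep(.3)
    P=cam("wrist");np.save(f"{n}_T.npy",P[1]);im=ctrl.read_camera("wrist");cv2.imwrite(f"pics/w_{n}.png",im)
    print(px(P,[X[0],X[1],.067]))
print(ctrl.current_t())
E
```

```text
mod [0.4869 0.2025 0.067 ] sock [ 0.4994 -0.151   0.074 ]
blue [0.5109 0.3198 0.03  ]
yel [0.3844 0.2746 0.03  ]
cap [0.5804 0.2135 0.03  ]
gland [0.3926 0.1749 0.03  ]
tool x ang 167.29164537817087
180 [ 16.0981  18.8878  88.7105  -0.      72.4016 -73.9019]
[[276.1008 196.2327]]
180 [ -23.3865   19.6139   91.0761   -0.       69.31   -113.3865]
[[275.8874 200.7547]]
4.125
```

View pics/w_mod.png

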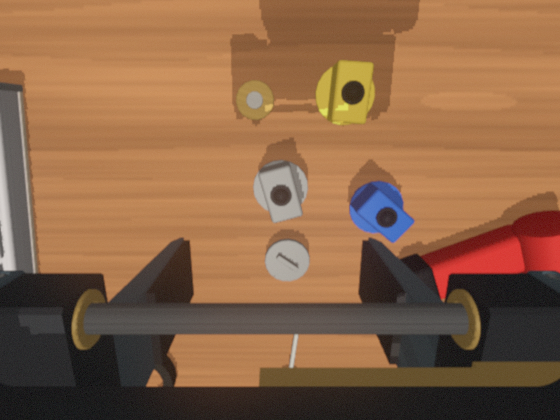

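```bash
python3 -c "
import cv2
im=cv2.imread('pics/w_sock.png');c=im[100:300,175:375];c=cv2.convertScaleAbs(cv2.resize(c,None,fx=3,fy=3,interpolation=cv2.INTER_CUBIC),alpha=1.6,beta=20);cv2.imwrite('pics/w_sockc.png',c)"
```

```text
(no output)
```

View pics/w_sockc.png

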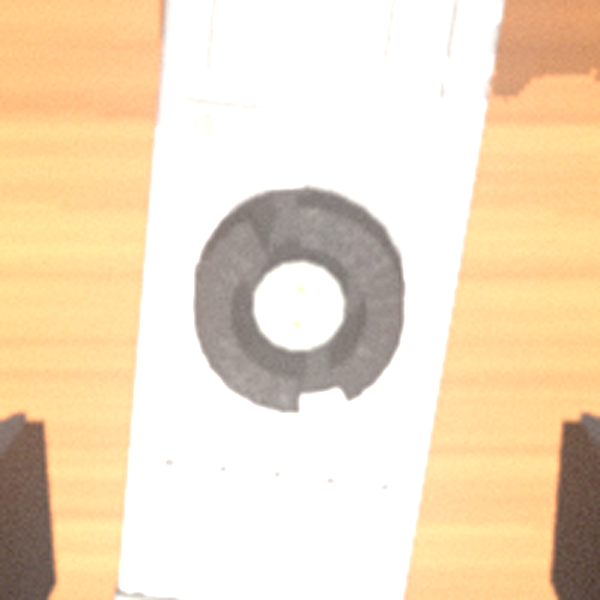

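The wrist view puts the grey module at (281,191), with its block's long axis roughly along the image's vertical. The crop shows the socket ring, with a white notch at (325,400) and tone changes near (265,235), but the slots aren't clear. I'll look straight down from closer and extract the block top.

```bash
python3 - <<'E'
from h import *
p=ctrl.camera_params("wrist")
im=cv2.imread("pics/w_mod.png"); 
c=cv2.resize(im[145:240,235:330],None,fx=6,fy=6,interpolation=cv2.INTER_CUBIC);cv2.imwrite("pics/modc.png",c)
Ttc=p["T_tool_cam"]
Rc=np.array([[0,1,0],[-1,0,0],[0,0,1.]]) # image x -> ? check: cam x = -y? choose from current
P=cam("wrist");x=P[1][:3,0].copy();x[2]=0;x/=np.linalg.norm(x);z=np.array([0,0,1.]);Rc=np.c_[x,np.cross(z,x),z]
Tc=np.eye(4);Tc[:3,:3]=Rc;Tc[:3,3]=[.4994,-.151,.304]
T=Tc@np.linalg.inv(Ttc);print(T)
U,_,V=np.linalg.svd(T[:3,:3]);ctrl.goto(T[:3,3],U@V);ctrl.sleep(.4)
P=cam("wrist");np.save("sock2_T.npy",P[1]);im=ctrl.read_camera("wrist");cv2.imwrite("pics/w_sock2.png",im)
print(P[1])
u,v=np.round(px(P,[.4994,-.151,.074])[0]).astype(int);print(u,v)
c=im[v-75:v+75,u-75:u+75].astype(float)/255
c=np.clip(c**.5*255,0,255).astype(np.uint8);cv2.imwrite("pics/w_sock2c.png",cv2.resize(c,None,fx=4,fy=4,interpolation=cv2.INTER_CUBIC))
print(ctrl.current_t())
E
```

```text
[[-0.9583 -0.0006 -0.2858  0.5306]
 [-0.0007  1.      0.0004 -0.1503]
 [ 0.2858  0.0006 -0.9583  0.1165]
 [ 0.      0.      0.      1.    ]]
[[ 0.     -1.     -0.0017  0.499 ]
 [ 1.      0.      0.0004 -0.1511]
 [-0.0004 -0.0017  1.      0.3044]
 [ 0.      0.      0.      1.    ]]
276 214
5.125
```

View pics/w_sock2c.png

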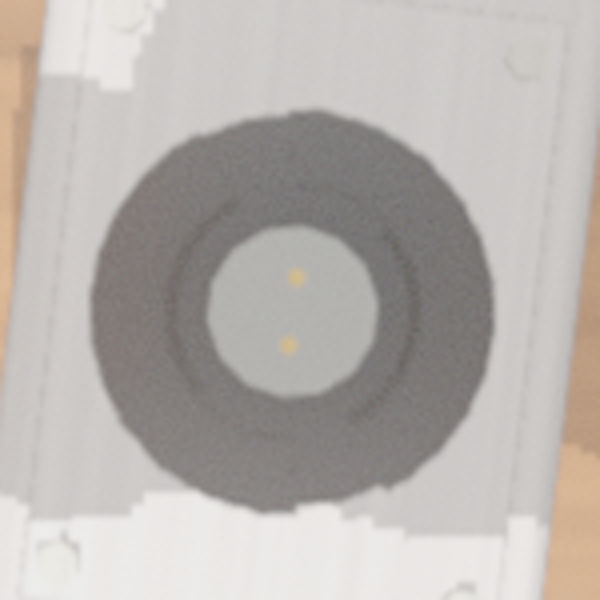

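View pics/modc.png

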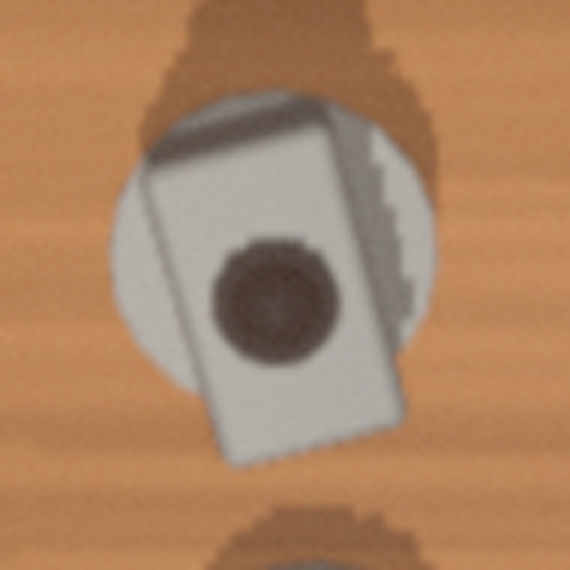

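The straight-down crop shows the ring centred near (293,312), with dark bore-wall arcs on the left and right and gaps towards the top and bottom; that is where the slots should be. The module crop shows block-top corners at about (150,172), (325,125), (403,418) and (235,465). A polar unwrap of the socket should measure the slot angle.

```bash
python3 - <<'E'
from h import *
p=ctrl.camera_params("wrist")
# module
P=(p,np.load("mod_T.npy"))
c=np.array([(150,172),(325,125),(403,418),(235,465)],float);c=(c+.5)/6-.5+[235,145]
X=pt(P,c,.067);print("block",X.mean(0),[np.linalg.norm(X[i]-X[(i+1)%4]).round(4) for i in range(4)])
d=(X[2]+X[3]-X[0]-X[1])[:2];e=(X[1]+X[2]-X[0]-X[3])[:2];print("long axis deg",np.degrees(np.arctan2(d[1],d[0])),"short",np.degrees(np.arctan2(e[1],e[0])))
# socket
T=np.load("sock2_T.npy");P=(p,T)
im=cv2.imread("pics/w_sock2.png");g=cv2.cvtColor(im,cv2.COLOR_BGR2GRAY)
m=(g<75).astype(np.uint8);n,l,s,ce=cv2.connectedComponentsWithStats(m)
i=min((k for k in range(1,n) if s[k,4]>3000),key=lambda k:np.hypot(*(ce[k]-[276,214])))
k=max(cv2.findContours((l==i).astype(np.uint8),cv2.RETR_EXTERNAL,cv2.CHAIN_APPROX_NONE)[0],key=cv2.contourArea)
h=cv2.convexHull(k)
print("ring",cv2.fitEllipse(h),cv2.minEnclosingCircle(h))
(u,v),_,_=cv2.fitEllipse(h); C=pt(P,(u,v),.074)[0];print("sock centre",C)
# polar in world: angle world deg, radius mm on rim plane
A=np.arange(0,360,.5);Rr=np.arange(8,40,.1)
a,r=np.meshgrid(np.radians(A),Rr/1e3)
W=np.stack([C[0]+r*np.cos(a),C[1]+r*np.sin(a),np.full(a.shape,.074)],-1).reshape(-1,3)
uv=px(P,W).astype(np.float32).reshape(*a.shape,2)
pol=cv2.remap(g.astype(np.float32),uv[...,0],uv[...,1],cv2.INTER_CUBIC)
pol=cv2.GaussianBlur(pol,(5,5),0)
np.save("pol.npy",pol)
print(pol[60:300].min(),np.percentile(pol[70:250],[5,25,50,75,95]))
lo,hi=np.percentile(pol[90:250],[1,97]);out=np.clip((pol-lo)/(hi-lo)*255,0,255).astype(np.uint8)
out=cv2.resize(out,(720,320))
clean=cv2.resize(np.clip((g[139:289,201:351].astype(float)-lo)/(hi-lo)*255,0,255).astype(np.uint8),(270,270),interpolation=cv2.INTER_CUBIC)
full=np.zeros((590,720),np.uint8);full[:320]=out;full[320:,:270]=clean
g1=cv2.cvtColor(cv2.imread("pics/w_sock.png"),cv2.COLOR_BGR2GRAY)[160:245,232:317].astype(float)
full[320:,290:560]=cv2.resize(np.clip((g1-lo)/(60-lo)*255,0,255).astype(np.uint8),(270,270),interpolation=cv2.INTER_CUBIC)
cv2.imwrite("pics/pol.png",full)
# luminaire long edge direction from top cam
t=cv2.imread("pics/top0.png");hsv=cv2.cvtColor(t,cv2.COLOR_BGR2HSV)
m=((hsv[...,1]<60)&(hsv[...,2]>110)).astype(np.uint8);m=cv2.morphologyEx(m,cv2.MORPH_CLOSE,np.ones((25,25)))
n,l,s,ce=cv2.connectedComponentsWithStats(m);i=l[205,346] or l[285,345]
k=max(cv2.findContours((l==i).astype(np.uint8),cv2.RETR_EXTERNAL,cv2.CHAIN_APPROX_NONE)[0],key=cv2.contourArea)
b=pt(cam("top"),cv2.boxPoints(cv2.minAreaRect(k)),.046);print("lum",b.mean(0),np.linalg.norm(np.diff(b,axis=0),axis=1));
dd=max(np.diff(b,axis=0),key=np.linalg.norm);print(np.degrees(np.arctan2(dd[1],dd[0])))
E
```

```text
block [0.4848 0.2076 0.067 ] [np.float64(0.0303), np.float64(0.0529), np.float64(0.0305), np.float64(0.0536)]
long axis deg 15.42581806770937 short 105.76411601725282
ring ((273.73382568359375, 216.39968872070312), (98.13997650146484, 100.07373046875), 78.72330474853516) ((273.7441711425781, 216.3971405029297), 50.04501724243164)
sock centre [ 0.5011 -0.1525  0.074 ]
41.97587 [51.9061 56.6665 60.0313 63.429  69.3322]
lum [ 0.5034 -0.1514  0.046 ] [0.2672 0.1146 0.2669]
-6.595458754079376
```

View pics/pol.png

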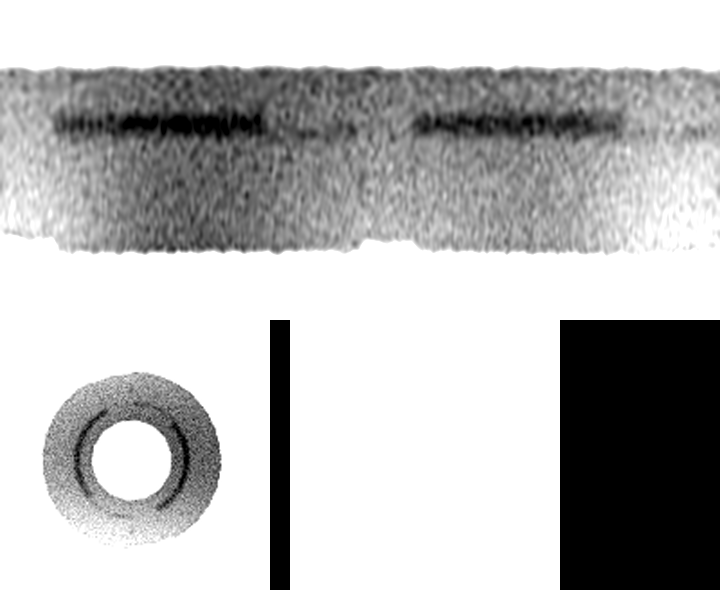

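The unwrap fits the description: plain bore wall at 27–131° and 207–311° in the world frame, leaving 76° openings that match a slot plus its channel. The outer notches sit at 0–27° and 180–207°. Clockwise is decreasing angle, so the slot centres are near 13° and 193°; with the luminaire at -6.6° that is an offset of about 20°, inside 8–55°. Next I'll refine these edges and take the same straight-down view of the module, so that calibration error cancels.

```bash
python3 - <<'E'
from h import *
pol=np.load("pol.npy");A=np.arange(0,360,.5)
def edges(prof,name):
    f=lambda x:cv2.GaussianBlur(np.r_[x,x,x].reshape(1,-1).astype(np.float32),(0,0),3)[0,720:1440]
    d=np.gradient(f(prof));
    o=[]
    for s in(1,-1):
        e=s*d;i=[k for k in np.argsort(-e) if e[k]==e[max(0,k-15):k+16].max()][:3]
        o+=[(s*1,A[k],round(float(e[k]),2)) for k in i]
    print(name,o)
edges(pol[118:131].mean(0),"bore")
edges(pol[228:238].mean(0)*0+ (np.argmax(pol[180:]>95,axis=0)),"outer")
p=ctrl.camera_params("wrist");Ttc=p["T_tool_cam"]
Rc=np.array([[0,-1,0],[1,0,0],[0,0,1.]]);Tc=np.eye(4);Tc[:3,:3]=Rc;Tc[:3,3]=[.4848,.2076,.297]
T=Tc@np.linalg.inv(Ttc);U,_,V=np.linalg.svd(T[:3,:3]);ctrl.move_l(np.array(ctrl.current_tool_pos())+[0,0,.08],vel=.3)
ctrl.goto(T[:3,3]+[0,0,.06],U@V);ctrl.move_l(T[:3,3],vel=.2);ctrl.sleep(.3)
P=cam("wrist");im=ctrl.read_camera("wrist");cv2.imwrite("pics/w_mod2.png",im);np.save("mod2_T.npy",P[1])
g=cv2.cvtColor(im,cv2.COLOR_BGR2GRAY);u,v=px(P,[.4848,.2076,.067])[0].round().astype(int)
print(u,v,g[v,u])
c=im[v-70:v+70,u-70:u+70];cv2.imwrite("pics/mod2c.png",cv2.resize(c,None,fx=4,fy=4,interpolation=cv2.INTER_CUBIC))
m=(g<95).astype(np.uint8);n,l,s,ce=cv2.connectedComponentsWithStats(m)
for k in range(1,n):
    if 200<s[k,4]<3000 and np.hypot(*(ce[k]-[u,v]))<40: print(s[k],ce[k],pt(P,ce[k],.071))
print(ctrl.current_t())
E
```

```text
bore [(1, np.float64(133.0), 0.77), (1, np.float64(312.0), 0.61), (1, np.float64(177.0), 0.56), (-1, np.float64(26.0), 1.01), (-1, np.float64(206.0), 0.79), (-1, np.float64(61.0), 0.58)]
outer [(1, np.float64(27.5), 1.59), (1, np.float64(207.5), 0.91), (1, np.float64(11.5), 0.56), (-1, np.float64(0.0), 1.67), (-1, np.float64(359.5), 1.35), (-1, np.float64(181.0), 0.93)]
275 213 60
[259 199  33  32 827] [274.9722 214.3821] [[0.4858 0.2073 0.071 ]]
7.6917
```

View pics/mod2c.png

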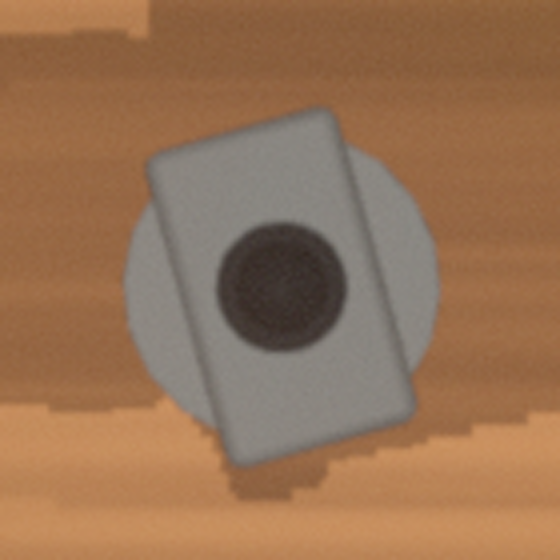

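The crop confirms the grey module, with its dome at (282,287) and its block turned about 16°. Its scale and the slot angle (13.3°) hold up, so I'll grasp it.

```bash
python3 - <<'E'
from h import *
m=np.array([.4858,.2073,0])
ctrl.goto(m+[0,0,.15],R(196)); ctrl.command_gripper(.8)
f0=np.array(ctrl.current_contact_force())
print("contact",ctrl.move_l(m+[0,0,.035],vel=.12,contact_N=6),ctrl.current_tool_pos(),ctrl.current_contact_force())
ctrl.command_gripper(0.0);print("width",ctrl.current_grip_width()*91,ctrl.current_grasp_force(),ctrl.current_tool_pos(),ctrl.current_contact_force())
ctrl.move_l(m+[0,0,.17],vel=.15);ctrl.sleep(.3)
print("width",ctrl.current_grip_width()*91,ctrl.current_grasp_force(),np.array(ctrl.current_contact_force())-f0,f0,ctrl.current_t())
E
```

```text
contact False [0.4862 0.2074 0.0356] [-0.4936  0.3972  0.1283]
width 33.68974433833645 29.995880126953125 [0.4858 0.2073 0.0351] [0.2555 0.6761 2.2655]
width 33.65065816669082 29.995200634002686 [-1.1689  0.3083 -1.8446] [ 0.6355 -0.3297  0.2033] 11.75
```

Held: width is 33.7 mm against the 34 mm block, and the weight is 1.8 N. Now over the socket and gently down.

```bash
python3 - <<'E'
from h import *
s=np.array([.5011,-.1525,0])
ctrl.goto(s+[0,0,.19],R(193.3)); ctrl.move_l(s+[0,0,.116],vel=.1);ctrl.sleep(.3)
f0=np.array(ctrl.current_contact_force());np.save("f0.npy",f0);print("f0",f0,ctrl.current_wrist_torque())
for d in (3,6,8.4):
    c=ctrl.move_l(s+[0,0,.109-d/1e3],vel=.02,contact_N=6);ctrl.sleep(.15)
    print(d,c,(.109-ctrl.current_tool_pos()[2])*1e3,np.array(ctrl.current_tool_pos())-s,np.array(ctrl.current_contact_force())-f0,ctrl.current_wrist_torque())
    if c: break
print(ctrl.current_t())
E
```

```text
f0 [-0.0206 -0.3189 -1.851 ] [0.0505 0.0848 0.0395]
3 False 2.896938431407467 [ 0.0001 -0.      0.1061] [-0.709  -0.0204 -0.1493] [0.0693 0.0326 0.0295]
6 False 5.990233310086829 [0.    0.    0.103] [-0.3621  0.449   0.9723] [ 0.0567 -0.0053 -0.0325]
8.4 False 8.381725432252685 [0.     0.     0.1006] [-0.4883 -0.0191  0.062 ] [0.0502 0.0063 0.0019]
15.9583
```

It entered the bore with almost no lateral force. Next I check that the lugs go into the slots, then press against the spring.

```bash
python3 - <<'E'
from h import *
s=np.array([.5011,-.1525,0]);f0=np.load("f0.npy")
for d,t in ((10.5,9),(13,9),(17,9),(21,9),(24.5,9)):
    c=ctrl.move_l(s+[0,0,.109-d/1e3],vel=.02,contact_N=t);ctrl.sleep(.15)
    print(d,c,(.109-ctrl.current_tool_pos()[2])*1e3,np.array(ctrl.current_contact_force())-f0,np.array(ctrl.current_wrist_torque()))
    if c: break
print(ctrl.current_t())
E
```

```text
10.5 False 10.343715963295336 [1.2544 0.1763 4.2625] [-0.053  -0.1007  0.0212]
13 False 12.908301769985849 [ 0.9208 -0.4408  5.6833] [-0.1169 -0.3508 -0.011 ]
17 False 16.869274772934318 [ 1.4208 -0.3701  7.5086] [-0.1025 -0.3541 -0.0303]
21 False 20.772777729380064 [ 0.689  -0.3126 10.5436] [-0.0901 -0.1657 -0.0273]
24.5 False 24.212015107733006 [ 0.563   0.3711 11.0998] [-0.0104 -0.0441  0.0031]
18.2667
```

The spring force follows the given law (11.1 N at 24.2 mm), so the lugs are down the slots. Now turning clockwise while watching the torque.

```bash
python3 - <<'E'
from h import *
s=np.array([.5011,-.1525,.109-.0248]);f0=np.load("f0.npy")
t0=ctrl.current_wrist_torque()[2]
for k in range(1,16):
    a=193.3-46*k/15
    ctrl.goto(s,R(a));ctrl.sleep(.08)
    tz=ctrl.current_wrist_torque()[2]-t0
    e=ctrl.current_eef_rot();print(round(a,1),np.degrees(np.arctan2(e[1][0],e[0][0]))%360,(.109-ctrl.current_tool_pos()[2])*1e3,np.array(ctrl.current_contact_force())-f0,"tz",tz)
    if abs(tz)>.3: print("STOP");break
print(ctrl.current_t(),ctrl.current_grip_width()*91)
E
```

```text
190.2 190.2294990410213 24.49065314764627 [-0.0535  0.69   11.4632] tz -0.04995439819887134
187.2 187.16183985497895 24.521853373476482 [ 0.5536  0.2636 11.9394] tz -0.06316635178772953
184.1 184.0923137515507 24.513839150425877 [-0.7965  0.7604 11.5006] tz -0.05758403615771358
181.0 181.02571202990046 24.550206512667273 [ 0.4375 -0.0912 11.8877] tz -0.0614425335659792
178.0 177.9602917007251 24.54874055384236 [ 0.3644  0.8839 11.9372] tz -0.031506842322973135
174.9 174.89441041811656 24.55458451837292 [-0.5121  1.6182 11.5154] tz -0.05437868137837741
171.8 171.82423271411486 24.560547788973846 [-0.5193  1.2167 11.4348] tz -0.03555185504121272
168.8 168.7590925995101 24.547828981645008 [ 0.3272  2.3894 11.9602] tz -0.07409842848926534
165.7 165.6912839265039 24.5352581882642 [ 1.9281  2.7524 10.9958] tz -0.049787742941600543
162.6 162.6177237360267 24.540537487082446 [ 1.2193  4.1878 12.3946] tz -0.04600803713692381
159.6 159.5514798880145 24.531051678469513 [ 1.5419  5.1665 11.5908] tz -0.0790528374843621
156.5 156.48536721807102 24.50094183303604 [ 2.5773  7.2641 12.7231] tz -0.05828696614764688
153.4 153.41487679662495 24.484680278111167 [ 1.3509  6.7406 12.77  ] tz -0.04291347929554489
150.4 150.34921532290872 24.518849653828333 [ 2.7889  7.9839 13.1684] tz 0.0035196845905337863
147.3 147.27946555280752 24.502170733375074 [ 3.8238  9.0399 12.4904] tz -0.04148483948351505
23.2667 33.835921430256896
```

It turned the full 46° with negligible twist. I'll relieve the small lateral load, let it up into the pockets, and check that it's held with a light pull.

```bash
python3 - <<'E'
from h import *
s=np.array([.5011,-.1525,0]);f0=np.load("f0.npy")
rep=lambda n:print(n,(.109-ctrl.current_tool_pos()[2])*1e3,np.array(ctrl.current_contact_force())-f0,"tz",ctrl.current_wrist_torque()[2])
for k in range(4):
    f=np.array(ctrl.current_contact_force())-f0
    if np.hypot(*f[:2])<2.5: break
    s[:2]+=f[:2]/np.hypot(*f[:2])*.0003
    ctrl.goto(s+[0,0,.109-.0248],R(147.3));ctrl.sleep(.15);rep("shift")
np.save("s.npy",s)
for d in (23.2,22,21,20.3,19.8,19.3):
    c=ctrl.move_l(s+[0,0,.109-d/1e3],vel=.01,contact_N=16);ctrl.sleep(.15);rep(d)
    if c or ctrl.current_contact_force()[2]-f0[2]<-5: print("held");break
print(ctrl.current_t())
E
```

```text
shift 24.5001566008375 [ 1.9786  5.1155 12.477 ] tz -0.07730303033266156
shift 24.520891891302313 [ 2.3583  4.2477 11.3677] tz -0.043821774020080105
shift 24.52532917136181 [ 0.4788  1.5086 11.7997] tz -0.044148863538439415
23.2 22.91287326340104 [ 0.2161  1.8708 11.7428] tz -0.03479602777557818
22 21.759235216525287 [ 0.3984  1.1851 10.9044] tz -0.0022843174705207032
21 20.79085342342153 [ 0.643   1.8088 11.1253] tz -0.013845810030852407
20.3 20.11238455237313 [0.7653 0.8471 9.6651] tz -0.09251220322557945
19.8 19.87231807597781 [3.3243 1.4586 2.5962] tz -0.052671279639432106
19.3 19.723546795757162 [ 5.137   2.5092 -6.5348] tz 0.022865848680181076
held
26.9417
```

It rose 3 mm and stopped at 20 mm, and it resists the pull, so it's locked. Now to release, retreat and look.

```bash
python3 - <<'E'
from h import *
s=np.load("s.npy")
ctrl.move_l(s+[0,0,.109-.0200],vel=.01);ctrl.sleep(.2)
ctrl.command_gripper(.7);ctrl.sleep(.2)
ctrl.move_l(s+[0,0,.22],vel=.12,contact_N=15)
# straight-down view
p=ctrl.camera_params("wrist");Tc=np.eye(4);Tc[:3,:3]=[[0,-1,0],[1,0,0],[0,0,1]];Tc[:3,3]=[.5011,-.1525,.40]
T=Tc@np.linalg.inv(p["T_tool_cam"]);U,_,V=np.linalg.svd(T[:3,:3]);ctrl.goto(T[:3,3],U@V);ctrl.sleep(.3)
P=cam("wrist");im=ctrl.read_camera("wrist");g=cv2.cvtColor(im,cv2.COLOR_BGR2GRAY)
u,v=px(P,[.5011,-.1525,.121])[0].round().astype(int);print(u,v)
a=cv2.resize(im[v-60:v+60,u-60:u+60],(390,390),interpolation=cv2.INTER_CUBIC)
Q=cam("scene");sc=ctrl.read_camera("scene");uu,vv=px(Q,[.5011,-.1525,.09])[0].round().astype(int)
b=cv2.resize(sc[vv-50:vv+50,uu-50:uu+50],(390,390),interpolation=cv2.INTER_CUBIC)
cv2.imwrite("pics/final.png",np.hstack([a,b]));print(ctrl.current_t(),ctrl.current_grip_width(),ctrl.current_contact_force())
E
```

```text
274 215
30.4167 0.6985890790582966 [-1.2063 -0.7654  1.5511]
```

View pics/final.png

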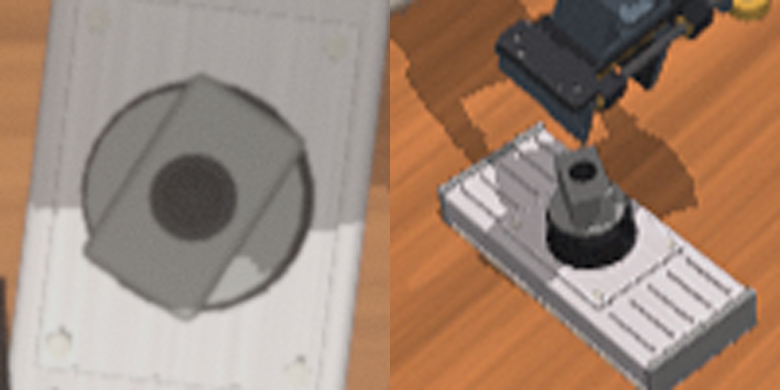

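The picture shows the module upright and centred in the socket, dome at (193,197), with its block at about -32° (the pocket angle). The gripper is clear of it.

```bash
python3 -c "
from bench import ctrl
print(ctrl.sign_off())"
```

```text
the job is handed in; nothing more can be done
None
```

The grey module is twist-locked in the luminaire's socket at about 20 mm below the rim, upright and released; no contact force I read was above about 15 N, and I handed the job in after about 30 s (no verdict was returned).

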